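# Load the tall bottle into the jug carrier and latch it

### The job

Take the tall amber bottle out of the slanting draining rack and stand it upright in the white carrier tray, midway between the two glass jugs and in line with them, setting it down rather than letting it drop. Then swing the keeper bar at the front of the tray shut until it snaps home behind its catch. Leave the jugs, the short bottle and the other things on the bench where they are.

Things in the scene. Friction and masses are not known exactly. Their poses are not given: they have to be found in the camera images.
- tall_bottle: loose amber glass bottle with black cap, 150 mm tall in all, about 350 g: round body 56 mm across from its underside to 112 mm up, then a shoulder narrowing to a 42 mm wide cap that takes the top 26 mm. Origin: centre of its underside, z along its axis to the cap. At the start it stands in one of the rack's two places, leaning 30 degrees with its cap towards the robot
- short_bottle: bystander: bottle of the same make and width but only 100 mm tall (body to 62 mm), leaning in the rack's other place. Origin and axes as for the tall bottle
- rack: white slanting rack, fixed, 160 x 250 mm. Origin on the bench, y along its two places (y = +60, -60 mm). The bottles' undersides rest centred over x = 0, 55 mm above the bench; they lean 30 degrees, caps to -x, against a plate reaching 91 mm up along them, with 12 mm high ribs on the plate beside each; their +y and -y flanks stay free for the fingers
- tray: white carrier tray, fixed, 170 mm (x) by 420 mm (y), floor 12 mm above the bench, 26 mm high lips at the back (+x) and both ends, open front (-x) with the keeper bar. Origin on the bench, x to the back, y along the tray
- jug_right: loose glass jug with white foot, steel collar and lid, black lid knob, white handle to the back; 84 mm across, 119 mm tall in all; stands on the tray, nearer its -y end. Origin: centre of its underside; y points to the other jug
- jug_left: the same kind of jug, nearer the tray's +y end, 230 mm from the right jug, centre to centre
- gap (a point): the point on the tray floor midway between the two jugs, on the line through their centres: where the middle of the tall bottle's underside belongs
- keeper (a joint): swing of the keeper bar in rad about the upright hinge post at the tray's front +y corner: 0 = shut, parallel to the tray's front, held by a sprung ball under its free end; grows as the free end swings out towards the robot. It stays where left; the last 20 mm of the free end's travel need about 4 N to ride over the ball and snap in behind it
- keeper_knob (a point): top centre of the black upright finger knob on the keeper bar, 16 mm across and 50 mm tall, 375 mm from the hinge, top 109 mm above the bench. The bar is 12 mm thick, 14 mm high, from 45 to 59 mm above the bench, and ends 400 mm from the hinge
- keeper_hinge (a point): point on the keeper bar's upright hinge axis, at the bar's underside, 45 mm above the bench
- beaker: bystander: loose glass beaker, 68 mm across, 85 mm tall, between robot, rack and tray; origin: centre of its underside
- dishes: bystander: loose stack of two flat glass dishes, 90 mm across, 30 mm tall, beyond and left of the tray; origin: centre of its underside
- wash_bottle: bystander: loose white squeeze bottle with black cap and thin spout, 68 mm across, 173 mm tall, beyond the rack; origin: centre of its underside
- spoon: bystander: loose steel lab spatula, 180 mm long, lying flat on the right of the bench
Things that resemble listed ones, but are neither listed nor needed, are in the scene too. Leave any yellow look-alike of the jug_right alone.

How it is judged:
On the way, in this order (a step that is already met when the one before it is completed fails the run):
1. the tall bottle stands upright on the tray, midway between the jugs and released (horizontal distance between tall_bottle and gap below 0.015 m and angle between tall_bottle's own z axis and vertical below 0.08 rad and z of tall_bottle in the frame of tray between 0.008 and 0.016 m and contact force between the fingers and tall_bottle below 0.1 N and linear speed of tall_bottle below 0.03 m/s), for 0.2 s.
2. the keeper bar is shut behind its catch (value of joint keeper below 0.02 rad), for 0.2 s.
At the end, for the whole second after the job is handed in: The tall bottle stands at rest, upright (within 4.5 degrees) on the tray floor, its middle within 15 mm of the point midway between the two jugs; the keeper bar is shut behind its catch (under 0.02 rad); both jugs stand within 12 mm of where they were (horizontal distance between tall_bottle and gap below 0.015 m and angle between tall_bottle's own z axis and vertical below 0.08 rad and z of tall_bottle in the frame of tray between 0.008 and 0.016 m and linear speed of tall_bottle below 0.03 m/s and value of joint keeper below 0.02 rad and distance of each of jug_left, jug_right from where it was at the start of the episode below 0.012 m); the robot touches nothing.
It fails at once if the tall bottle is let fall (it moves faster than 0.45 m/s, a drop of about 10 mm, without the fingers on it) (linear speed of tall_bottle above 0.45 m/s and contact force between the fingers and tall_bottle below 0.05 N).
It fails at once if a jug is shifted by more than 12 mm or tipped over (distance of any of jug_left, jug_right from where it was at the start of the episode above 0.012 m or angle between any of jug_left, jug_right's own z axis and vertical above 0.3 rad).
It fails at once if the short bottle, beaker, dishes, wash bottle or spatula is shifted by more than 25 mm (distance of any of short_bottle, beaker, dishes, wash_bottle, spoon from where it was at the start of the episode above 0.025 m).
It also fails if it takes over 58 s, if anything falls off the work surface, if the arm or the gripper's body presses on something with over 40 N, if the wrist force passes 120 N, or if a joint passes its speed limit or range.

### The arm

A 7-joint arm with a two-finger parallel gripper is mounted at the origin on the work surface. World frame = base frame: x ahead of the robot, y to its left, z up, the work surface at z = 0. Lengths are in m, angles in rad, forces in N, time in s.
With the tool pointing down it reaches from about 0.4 to 0.85 m from the base axis. Payload 10.4 kg.
Tool frame: the origin (TCP) lies at the very end of the fingers, on their centre line; the grasp point (between the pads) lies 19 mm behind it; z points along the fingers, y is the line along which they close (so a half turn about z gives the same grasp; the last joint's range is limited). The gripper opens to 87 mm and grips with 3 to 60 N. Pads are 19 mm wide; open, the fingers measure 117 mm over their backs; the gripper's body (75 mm by 190 mm) begins 51 mm behind the grasp point.
Start: joints at [-1.346, 0.332, -0.065, 1.46, 0.022, 1.35, -0.088], TCP at [0.153, 0.606, 0.191] pointing down, gripper open.
Joint ranges: [-2.6, 2.6], [-0.5, 2.12], [-1.47, 1.34], [0.16, 2.42], [-1.27, 4.41], [0.06, 2.06], [-2.6, 2.6]. Speed limits (rad/s): [2.22, 2.22, 2.79, 2.79, 3.14, 3.14, 3.14].

### API

Orientations are given as a unit quaternion [x, y, z, w].
In Python, from bench import status, camera, order gives the robot as it stands.
- The arm moves only by the tool jog_arm, never from a script. Its argument "plan" is a list of rows, each a list of 7 numbers: the turn, a rotation vector about the tool's x, y, z in rad, then the shift along the tool's x, y, z in mm, then the opening, from -1 (shut) to 1 (fully open). A call has 1 to 12 rows; each row is the pose to reach, as a shift and turn from the pose commanded when the call began, along the tool's axes at that moment; what a row does not reach only later rows make up. A row lasts 1/10 s, in which the tool goes at most 50 mm and 8.59 degrees, less where a joint would pass 70% of its speed; a pose out of reach is approached as far as the arm can. A call with a gripper value outside its range is refused whole. The fingers move at their own pace and stop on an object; "squeeze" is the grip in N (left out, the last holds). Time passes only in rows, so rows that repeat a pose let the fingers close. It gives the time, the measured TCP pose, the force, the opening and the grip force at its end, in the units of the state.
- status.read_state(): the state, without advancing time (a new reading comes with each control period).
- camera(name): name is "scene" or "top"; returns a dict with "image" (480x640x3 uint8, red, green, blue), "z_map" (480x640 float32, m along the optical axis (not along the pixel's ray), 0 where there is no reading), "fx", "fy", "cx", "cy" (pixels), "k1" (the pictures are not rectified: a ray, as slopes to the right and down, at radius r is drawn at 1 + k1 r^2 times it, then the intrinsics apply), "world_from_camera" (4x4, takes a point from camera to world coordinates). Camera axes: x right, y down, z forward; pixel columns grow to the right and rows downward; lengths in m; the calibration is good to about 2 mm. A picture is of the moment at which its call begins.
- order.close_job(): hands the job in; it is judged then, once.
The state is a dict: "time": time; "joint_positions": joint angles; "joint_vel": joint speeds; "joint_torque": joint torques, N m; "ee_pos": TCP position; "eef_rot": TCP orientation; "ft_force": force on the tool from outside, world axes, zero at the start; "torque": the same for the moment, N m; "width": finger opening in m; "grip_force": force on a finger pad.
Only numpy, scipy, OpenCV 4.12 (cv2) and the standard library are available. Lean on these libraries where they do the work, as an engineer would, in place of code of your own. Each camera call takes 0.05 s, during which the arm holds its last target. There are 200 camera calls.

## Working session

There is one attempt and no reset: what is moved stays moved. The work goes in short steps, Python scripts to look and compute and a tool call to move; the robot and the scene stay as the last step left them, time stands still between calls to the robot, and variables do not carry over. Pictures are saved under pics/ and viewed, at most 10 in all, crops included, and the job is handed in when it is done.

Besides the shell and the picture viewer there is one more tool, called after "Emit:" as name(argument=value, ...), one argument or row to a line, values as JSON. jog_arm: Moves the arm, as the interface text tells. Its arguments: {"type":"object","properties":{"plan":{"type":"array"},"squeeze":{"type":"number"}},"required":["plan"]}

```bash
ls; mkdir -p pics
cat > h.py <<'E'
import numpy as np, cv2
from bench import status, camera, order
def undist(c,uv):
    uv=np.atleast_2d(np.float64(uv)); d=np.stack([(uv[:,0]-c['cx'])/c['fx'],(uv[:,1]-c['cy'])/c['fy']],1); s=d.copy()
    for _ in range(20): s=d/(1+c['k1']*(s**2).sum(1,keepdims=True))
    return s
def ray(c,uv):
    s=undist(c,uv); T=np.array(c['world_from_camera']); return T[:3,3], np.c_[s,np.ones(len(s))]@T[:3,:3].T
def onplane(c,uv,z):
    o,d=ray(c,uv); return o+d*((z-o[2])/d[:,2])[:,None]
def cloud(c):
    v,u=np.mgrid[:480,:640]; o,d=ray(c,np.c_[u.ravel(),v.ravel()]); return (o+d*c['z_map'].reshape(-1,1)).reshape(480,640,3)
def tri(c1,p1,c2,p2):
    o1,d1=ray(c1,p1);o2,d2=ray(c2,p2);d1=d1[0];d2=d2[0]
    t=np.linalg.lstsq(np.c_[d1,-d2],o2-o1,rcond=None)[0];a=o1+t[0]*d1;b=o2+t[1]*d2
    return (a+b)/2,np.linalg.norm(a-b)
E
python3 - <<'E'
from h import *
import pickle
C={n:camera(n) for n in('scene','top')}
pickle.dump(C,open('c0.pkl','wb'))
for n,c in C.items():
    cv2.imwrite(f'pics/{n}0.png',c['image'][...,::-1]); print(n,c['fx'],c['k1'],np.round(c['world_from_camera'],3).tolist(),(c['z_map']>0).mean())
s=status.read_state(); print({k:np.round(v,3).tolist() for k,v in s.items()})
E
```

```text
pics
scene 570.5006666517235 -0.0711958904646315 [[0.059, 0.745, -0.664, 1.4], [0.998, -0.051, 0.032, -0.054], [-0.011, -0.665, -0.747, 1.14], [0.0, 0.0, 0.0, 1.0]] 0.996025390625
top 569.4829882790743 -0.05972819352725915 [[-0.029, -0.998, 0.053, 0.373], [-1.0, 0.029, -0.008, 0.015], [0.006, -0.053, -0.999, 1.522], [0.0, 0.0, 0.0, 1.0]] 0.9959440104166667
{'time': 0.1, 'joint_positions': [-1.346, 0.333, -0.065, 1.461, 0.022, 1.35, -0.088], 'joint_vel': [-0.0, -0.001, 0.001, -0.002, -0.002, -0.001, -0.001], 'joint_torque': [0.001, -62.454, 0.024, -39.072, -0.061, 0.037, 0.0], 'ee_pos': [0.153, 0.606, 0.19], 'eef_rot': [0.124, 0.992, -0.001, -0.0], 'ft_force': [-0.442, 0.225, 0.31], 'torque': [-0.025, 0.022, -0.068], 'grip_force': 0.0, 'width': 0.087}
```

View pics/scene0.png

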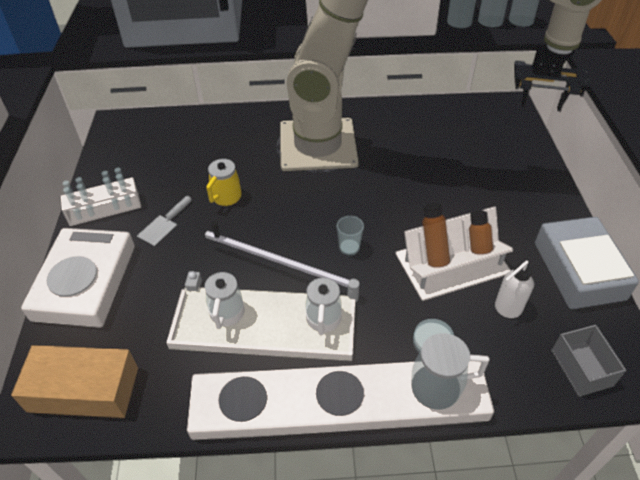

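View pics/top0.png

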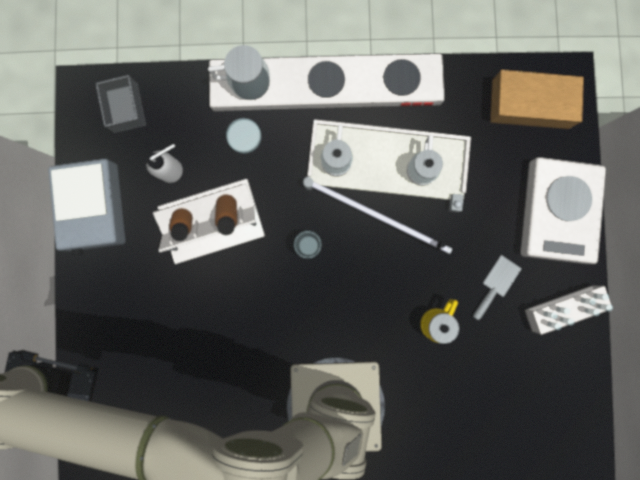

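The scene view shows the tall amber bottle at (436,235), the short one at (482,233), the jugs at (222,298) and (323,305), and the keeper bar running from the hinge at (353,288) to a free end at (210,238). In the top view the tall bottle is at (226,213), the jug knobs at (338,155) and (428,163), the hinge at (308,183) and the keeper end at (447,249). Jug candidates in the top view are (338,155) and (428,163), white in the tray and so the ones meant, and a yellow look-alike at (440,325). Of the two amber bottles, (226,213) looks the taller.

Run:
```python
from h import *
import pickle
C=pickle.load(open('c0.pkl','rb')); f=lambda a:(np.round(np.array(a)*1000,1)).tolist()
for n,c in C.items():
    P=cloud(c); c['P']=P; hsv=cv2.cvtColor(c['image'],cv2.COLOR_RGB2HSV)
    amb=((hsv[...,0]<14)&(hsv[...,1]>120)&(hsv[...,2]>40)&(P[...,2]>.05)&(P[...,1]>.05)&(P[...,0]<.75)&(P[...,0]>.3)).astype('u1')
    k,l,st,ce=cv2.connectedComponentsWithStats(amb)
    for i in range(1,k):
        if st[i,4]<60: continue
        Q=P[l==i]; m=Q.mean(0); w,v=np.linalg.eigh(np.cov(Q.T)); print(n,'amber',st[i],f(m),'axis',v[:,2].round(3),'z',f(np.percentile(Q[:,2],[2,98])))
    # dark knobs / caps: darkness with height
    dk=((hsv[...,2]<60)&(P[...,2]>.06)&(P[...,2]<.22)&(P[...,0]>.3)&(P[...,0]<.85)&(abs(P[...,1])<.45)).astype('u1')
    k,l,st,ce=cv2.connectedComponentsWithStats(dk)
    for i in range(1,k):
        if st[i,4]<12: continue
        Q=P[l==i]; print(n,'dark',ce[i].round(1),st[i,4],'med',f(np.median(Q,0)),'z98',f(np.percentile(Q[:,2],98)))
c=C['top']
# tray lips & white keeper region
P=c['P']
for a,b,nm in((.10,.125,'jugtops'),):
    m=((P[...,2]>a)&(P[...,2]<b)&(P[...,0]>.5)&(P[...,0]<.85)&(abs(P[...,1])<.35)).astype('u1')
    k,l,st,ce=cv2.connectedComponentsWithStats(m)
    for i in range(1,k):
        if st[i,4]>30: print(nm,st[i].tolist(),f(P[l==i].mean(0)))
m=((P[...,2]>.035)&(P[...,2]<.075)&(P[...,0]>.35)&(P[...,0]<.75)&(P[...,1]<.1)&(P[...,1]>-.35)).astype('u1')
k,l,st,ce=cv2.connectedComponentsWithStats(m)
for i in range(1,k):
    if st[i,4]>30: print('bar?',st[i].tolist(),f(P[l==i].mean(0)))
im=C['top']['image'][110:270,140:480,::-1]; a=cv2.resize(im,None,fx=2.35,fy=2.35,interpolation=cv2.INTER_CUBIC)
im=C['scene']['image'][195:325,170:520,::-1]; b=cv2.resize(im,(a.shape[1],220),interpolation=cv2.INTER_CUBIC)
cv2.imwrite('pics/crop0.png',np.vstack([a,b])[:600])
```

```text
scene amber [423 215  26  51 893] [531.1, 254.8, 122.7] axis [-0.521 -0.136  0.843] z [71.3, 168.8]
scene amber [470 223  22  30 484] [510.6, 371.9, 99.7] axis [-0.568 -0.146  0.81 ] z [69.1, 127.0]
scene dark [432.3 209.8] 227 med [488.1, 245.9, 181.5] z98 193.1
scene dark [478.6 217.4] 194 med [480.5, 367.1, 137.8] z98 149.7
scene dark [215.3 228.3] 90 med [425.8, -277.0, 91.1] z98 109.2
scene dark [517.4 264.7] 18 med [631.7, 417.0, 143.5] z98 148.4
scene dark [524.8 273.3] 148 med [657.2, 428.5, 142.8] z98 147.7
scene dark [220.  283.1] 44 med [628.4, -248.1, 129.8] z98 135.0
scene dark [322.9 289.2] 38 med [658.4, -20.9, 128.0] z98 133.4
top amber [217 196  19  25 291] [520.3, 256.0, 136.4] axis [-0.533 -0.126  0.837] z [82.8, 171.9]
top amber [171 210  20  19 187] [500.0, 373.1, 112.0] axis [ 0.634  0.08  -0.769] z [83.8, 130.8]
top dark [155.1 162.1] 114 med [636.5, 424.5, 144.7] z98 150.4
top dark [428.8 162.4] 19 med [619.9, -246.3, 129.8] z98 136.7
top dark [225.5 224.6] 200 med [475.4, 249.0, 186.1] z98 195.7
top dark [179.1 231.2] 206 med [466.1, 370.5, 142.5] z98 152.1
top dark [440.6 244.4] 36 med [417.4, -272.3, 106.0] z98 112.8
jugtops [227, 78, 43, 19, 186] [821.2, 190.9, 113.2]
jugtops [322, 125, 30, 45, 693] [653.5, -19.4, 116.6]
jugtops [413, 135, 30, 45, 697] [623.0, -246.2, 116.4]
jugtops [216, 199, 21, 14, 87] [532.8, 259.8, 112.1]
bar? [424, 139, 4, 11, 33] [678.1, -253.0, 58.1]
bar? [407, 159, 28, 26, 122] [596.8, -223.0, 57.4]
bar? [321, 160, 30, 16, 89] [616.5, -14.4, 56.7]
bar? [303, 177, 136, 72, 797] [510.1, -94.5, 57.5]
bar? [453, 199, 10, 10, 54] [523.7, -333.8, 42.3]
bar? [296, 233, 23, 24, 97] [432.3, 67.5, 56.3]
bar? [440, 247, 12, 6, 39] [405.4, -296.9, 56.4]
```

View pics/crop0.png

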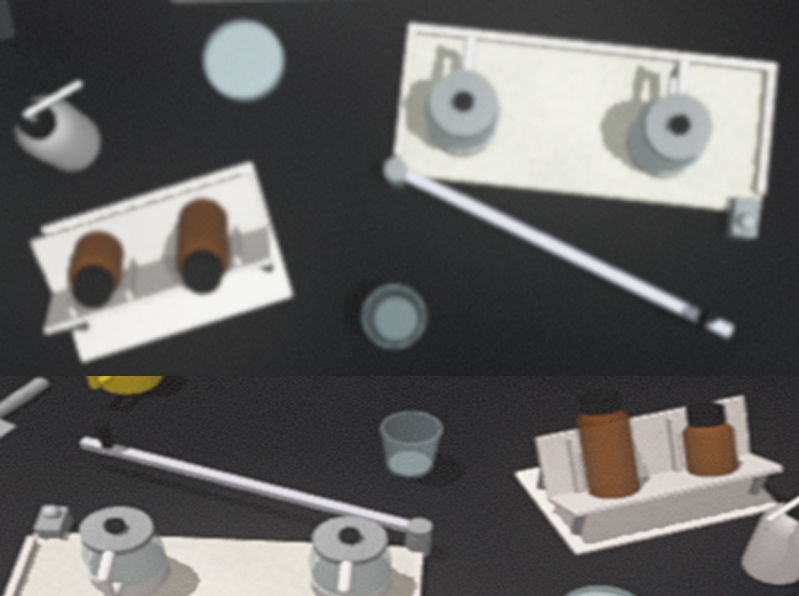

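The crop confirms that the tall bottle is the right-hand one in the rack (cap at about (225,225) in the top view, (433,210) in the scene view) and stands higher than the short one. The jugs meant are the two grey/white ones in the tray, and the knob is on the bar near its free end at (441,245).

```bash
cat > m.py <<'E'
from h import *
import pickle
from scipy.optimize import least_squares
C=pickle.load(open('c0.pkl','rb')); f=lambda a:(np.round(np.array(a)*1000,1)).tolist()
S={}
for n,c in C.items():
    P=cloud(c); hsv=cv2.cvtColor(c['image'],cv2.COLOR_RGB2HSV); c['P']=P
    amb=((hsv[...,0]<14)&(hsv[...,1]>120)&(hsv[...,2]>40)&(P[...,2]>.05)&(np.hypot(P[...,0]-.525,P[...,1]-.255)<.06)).astype('u1')
    amb=cv2.erode(amb,np.ones((3,3)));A=P[amb>0]
    def ax(p): t,y=p[3],p[2]; return np.array([-np.sin(t)*np.cos(y),-np.sin(t)*np.sin(y),np.cos(t)])
    def res(p,Q=None):
        Q=A if Q is None else Q; d=ax(p);v=Q-np.array([p[0],p[1],.12]); return np.linalg.norm(v-np.outer(v@d,d),axis=1)-.028
    # body only
    p0=[.525,.255,.25,.52]
    B=A
    for _ in range(2):
        r=least_squares(res,p0,loss='soft_l1',f_scale=.003); p0=r.x
    d=ax(p0);c0=np.array([p0[0],p0[1],.12])
    D=P[(hsv[...,2]<60)&(P[...,2]>.1)&(np.hypot(P[...,0]-.48,P[...,1]-.247)<.05)]
    h=(D-c0)@d; top=c0+d*np.percentile(h,97); cc=D[h>np.percentile(h,60)].mean(0)
    print(n,'pt@z.12',f(c0[:2]),'yaw,tilt',np.degrees(p0[2:]).round(1),'rms',f(np.sqrt(np.mean(r.fun**2))),'captop',f(top),'underside',f(top-.15*d),'capmean',f(cc))
    J=[]
    for k in((.653,-.0195),(.623,-.246)):
        q=(P[...,2]>.108)&(P[...,2]<.126)&(np.hypot(P[...,0]-k[0],P[...,1]-k[1])<.06)
        q=cv2.morphologyEx(q.astype('u1'),cv2.MORPH_OPEN,cv2.getStructuringElement(cv2.MORPH_ELLIPSE,(9,9)))
        cn=max(cv2.findContours(q,0,1)[0],key=cv2.contourArea)[:,0]; e=cv2.fitEllipse(cn); w=onplane(c,e[0],.117)[0]
        J.append(w); print(n,'jug',np.round(e[0],1),f(w),'zmean',f(P[q>0][:,2].mean()),'size px',np.round(e[1],1))
    u=J[0]-J[1]; print(n,'mid',f((J[0]+J[1])/2),'sep',f(np.linalg.norm(u)),'yaw',np.degrees(np.arctan2(-u[0],u[1])).round(2))
    K=P[(hsv[...,2]<70)&(P[...,2]>.07)&(P[...,2]<.115)&(np.hypot(P[...,0]-.42,P[...,1]+.275)<.035)]
    print(n,'knob n',len(K),f(K.mean(0)),'top',f(K[K[:,2]>.1].mean(0)))
    b=P[(P[...,2]>.052)&(P[...,2]<.064)&(P[...,0]>.40)&(P[...,0]<.565)&(P[...,1]<.005)&(P[...,1]>-.31)&(hsv[...,2]>90)]
    l=cv2.fitLine(b[:,:2].astype('f4'),cv2.DIST_HUBER,0,.01,.01).ravel(); nrm=np.array([-l[1],l[0]])
    print(n,'bar',len(b),l.round(4),'end',f(b[np.argmin(b[:,1])]),'z',f(np.median(b[:,2])))
    hp=P[(P[...,2]>.045)&(P[...,0]>.54)&(P[...,0]<.62)&(P[...,1]>0.015)&(P[...,1]<.06)]
    print(n,'hinge',f(hp.mean(0)),f(hp.min(0)),f(hp.max(0)))
E
python3 m.py
```

```text
scene pt@z.12 [505.7, 256.5] yaw,tilt [12.5 31.6] rms 2.5 captop [468.3, 248.2, 182.3] underside [545.0, 265.2, 54.5] capmean [475.7, 246.7, 184.6]
scene jug [322.9 294.4] [664.0, -21.8, 117.0] zmean 116.7 size px [24.1 33. ]
scene jug [220.8 287.3] [629.8, -248.0, 117.0] zmean 117.4 size px [23.6 32.5]
scene mid [646.9, -134.9, 117.0] sep 228.8 yaw -8.6
scene knob n 80 [424.9, -277.9, 93.7] top [422.6, -278.8, 105.1]
scene bar 559 [ 0.4601  0.8879  0.4914 -0.1474] end [412.0, -307.5, 56.9] z 56.0
scene hinge [591.5, 40.4, 55.2] [571.9, 15.9, 45.1] [608.6, 59.6, 61.4]
top pt@z.12 [501.6, 259.5] yaw,tilt [13.8 32.4] rms 1.7 captop [461.4, 249.7, 185.2] underside [539.5, 268.8, 58.6] capmean [470.7, 250.3, 188.6]
top jug [336.6 153.6] [650.2, -18.9, 117.0] zmean 117.8 size px [27.7 28.3]
top jug [435.  162.6] [620.9, -264.0, 117.0] zmean 117.6 size px [13.9 26.1]
top mid [635.5, -141.4, 117.0] sep 246.8 yaw -6.81
top knob n 35 [417.3, -273.7, 99.7] top [418.2, -275.4, 108.0]
top bar 564 [ 0.4624  0.8867  0.4854 -0.1429] end [408.2, -309.5, 52.3] z 57.8
top hinge [581.7, 40.6, 58.6] [562.8, 15.1, 45.1] [602.7, 58.9, 68.0]
```

```bash
cat > mv.py <<'E'
from h import *
from scipy.spatial.transform import Rotation as R
def orient(yaw,tilt):  # degrees; tilt about closing axis, tool z leans towards heading yaw
    y,t=np.radians([yaw,tilt]); Y=np.array([-np.sin(y),np.cos(y),0]); Z=np.array([np.sin(t)*np.cos(y),np.sin(t)*np.sin(y),-np.cos(t)])
    return R.from_matrix(np.c_[np.cross(Y,Z),Y,Z])
def rows(*tg):  # (pos mm, yaw, tilt)
    s=status.read_state(); R0=R.from_quat(s['eef_rot']); p=np.array(s['ee_pos'])
    print('t',s['time'],'p',np.round(p*1000,1),'w',round(s['width']*1000,1),'grip',s['grip_force'],'F',np.round(s['ft_force'],1))
    for P,y,t in tg: print(P,(R0.inv()*orient(y,t)).as_rotvec().round(3).tolist(),R0.inv().apply(np.array(P)-p*1000).round(1).tolist())
E
python3 -c "
from mv import *
rows(([153,606,270],-15,0),([300,420,270],0,15),([443,242,226],15,30),([483,252,157],15,30))"
```

```text
t 0.1 p [153.2 605.6 189.9] w 86.9 grip 0.0 F [-0.4  0.2  0.3]
[153, 606, 270] [-0.001, 0.0, 0.014] [0.3, 0.3, -80.1]
[300, 420, 270] [-0.034, -0.261, -0.246] [-187.8, -144.0, -79.9]
[443, 242, 226] [-0.135, -0.512, -0.497] [-370.1, -281.4, -35.7]
[483, 252, 157] [-0.135, -0.512, -0.497] [-406.4, -261.8, 33.3]
```

Emit:
jog_arm(
  plan=[
    [0, 0, 0, 0, 0, -60, 1],
    [-0.03, -0.26, -0.25, -188, -144, -80, 1],
    [-0.03, -0.26, -0.25, -188, -144, -80, 1],
    [-0.03, -0.26, -0.25, -188, -144, -80, 1],
    [-0.03, -0.26, -0.25, -188, -144, -80, 1],
    [-0.03, -0.26, -0.25, -188, -144, -80, 1],
    [-0.135, -0.512, -0.497, -370, -281, -50, 1],
    [-0.135, -0.512, -0.497, -370, -281, -36, 1],
    [-0.135, -0.512, -0.497, -370, -281, -36, 1],
    [-0.135, -0.512, -0.497, -370, -281, -36, 1],
    [-0.135, -0.512, -0.497, -370, -281, -36, 1],
    [-0.135, -0.512, -0.497, -370, -281, -36, 1],
  ],
  squeeze=40,
)

```text
time: 1.3
ee_pos: [0.4445, 0.2386, 0.2254]
eef_rot: [-0.123, 0.958, 0.034, 0.256]
ft_force: [-0.8, 0.7, -0.2]
width: 0.0873
grip_force: 0.0
```

```bash
python3 -c "
from mv import *
rows(([443,242,226],15,30),([483,252,157],15,30))
a=camera('scene');b=camera('top')
x=cv2.resize(a['image'][130:300,340:560,::-1],(400,310),interpolation=2);y=cv2.resize(b['image'][140:310,120:340,::-1],(400,310),interpolation=2)
cv2.imwrite('pics/pre.png',np.hstack([x,y]))"
```

```text
t 1.3 p [444.5 238.6 225.4] w 87.3 grip 0.0 F [-0.8  0.7 -0.2]
[443, 242, 226] [-0.001, -0.001, -0.007] [0.3, 3.7, -0.8]
[483, 252, 157] [-0.001, -0.001, -0.007] [-1.1, 3.1, 79.6]
```

View pics/pre.png

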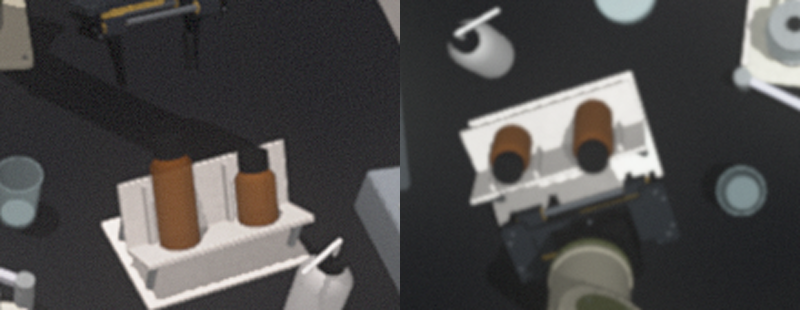

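The view shows the gripper open above and behind the tall bottle, with its fingertips at about (405,174) and (446,166) in the scene view. The bottle is untouched. I'll check the camera against the TCP by locating the fingertips.

```bash
python3 -c "
from mv import *
s=status.read_state();p=np.array(s['ee_pos']);r=R.from_quat(s['eef_rot'])
for n in('scene','top'):
    c=camera(n);P=cloud(c);L=r.inv().apply(P.reshape(-1,3)-p)
    for lo,hi in((-.05,-.02),(-.02,.01)):
        k=(abs(L[:,0])<.03)&(abs(L[:,1])<.08)&(L[:,2]>lo)&(L[:,2]<hi)
        Q=L[k]*1000
        for sg in(-1,1):
            q=Q[Q[:,1]*sg>0]
            if len(q): print(n,lo,sg,len(q),'min',q.min(0).round(1),'max',q.max(0).round(1),'mean',q.mean(0).round(1))
o=[]
"
```

```text
scene -0.05 -1 62 min [-15.7 -55.  -49.9] max [ 10.7 -43.3 -29.5] mean [ -5.7 -50.6 -40.1]
scene -0.05 1 63 min [-15.9  39.9 -49.5] max [  9.4  52.  -30. ] mean [ -5.2  44.6 -39.5]
top -0.05 -1 13 min [-11.1 -48.9 -46.5] max [ -3.1 -40.7 -32.5] mean [ -8.7 -45.6 -40.6]
top -0.05 1 22 min [-11.9  44.3 -49.9] max [  8.6  52.7 -32. ] mean [ -6.7  47.4 -41.6]
```

Emit:
jog_arm(
  plan=[
    [0, 0, -0.007, 1, 3, 35, 1],
    [0, 0, -0.007, 1, 3, 60, 1],
    [0, 0, -0.007, 1, 3, 79, 1],
    [0, 0, -0.007, 1, 3, 79, 1],
    [0, 0, -0.007, 1, 3, 79, 0.2],
    [0, 0, -0.007, 1, 3, 79, -0.3],
    [0, 0, -0.007, 1, 3, 79, -1],
    [0, 0, -0.007, 1, 3, 79, -1],
    [0, 0, -0.007, 1, 3, 79, -1],
    [0, 0, -0.007, 1, 3, 79, -1],
    [0, 0, -0.007, 1, 3, 79, -1],
  ],
  squeeze=50,
)

```text
time: 2.6
ee_pos: [0.4796, 0.2558, 0.1578]
eef_rot: [-0.129, 0.957, 0.034, 0.257]
ft_force: [-0.7, 0.2, 0.1]
width: 0.0388
grip_force: 0.0
```

```bash
python3 -c "
from mv import *
a=camera('scene');b=camera('top')
x=cv2.resize(a['image'][150:290,370:530,::-1],(400,350),interpolation=2);y=cv2.resize(b['image'][160:300,140:300,::-1],(400,350),interpolation=2)
cv2.imwrite('pics/gr.png',np.hstack([x,y]))
rows()"
```

```text
t 2.7 p [479.6 255.8 157.8] w 30.8 grip 0.0 F [-0.  -0.4 -0.9]
```

View pics/gr.png

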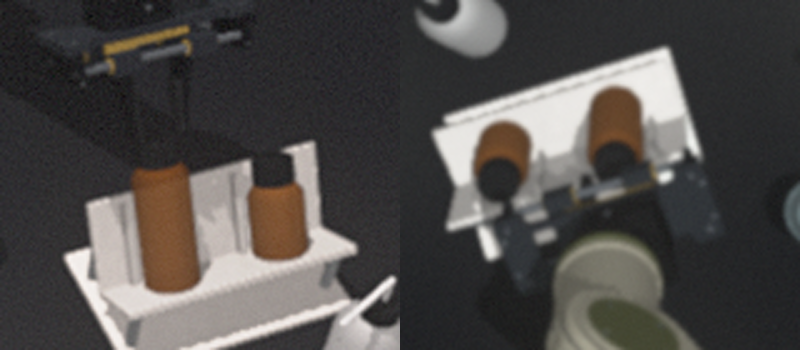

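The view shows the fingers closed to 31 mm behind and above the cap, not around it, and the bottle hasn't moved. I'll see where the tips really are.

```bash
python3 -c "
from mv import *
s=status.read_state();p=np.array(s['ee_pos']);r=R.from_quat(s['eef_rot']);print(s['width'],s['grip_force'])
for n in('scene','top'):
    c=camera(n);P=cloud(c);L=(r.inv().apply(P.reshape(-1,3)-p)*1000)
    for lo in range(-80,40,10):
        k=(abs(L[:,0])<60)&(abs(L[:,1])<75)&(L[:,2]>=lo)&(L[:,2]<lo+10)
        q=L[k]
        if len(q): print(n,lo,len(q),'x',np.percentile(q[:,0],[5,50,95]).round(),'y',np.percentile(q[:,1],[5,25,50,75,95]).round())
    T=np.linalg.inv(c['world_from_camera'])
    for zz in(0,-.02,-.05):
        w=T[:3,:3]@(p+r.apply([0,0,zz]))+T[:3,3];d=w[:2]/w[2];d*=1+c['k1']*(d@d);print(n,'proj tool z',zz,(d*[c['fx'],c['fy']]+[c['cx'],c['cy']]).round(1))
"
```

```text
0.030802131390367984 0.0
scene -80 76 x [-15.  -9.   7.] y [-31. -25.  13.  17.  25.]
scene -70 61 x [-13.  -8.   7.] y [-29. -26.  13.  16.  23.]
scene -60 55 x [-13.  -8.   9.] y [-27. -24.  13.  17.  23.]
scene -50 53 x [-13.  -8.  10.] y [-26. -23.  13.  15.  20.]
scene -40 52 x [-13.  -8.   6.] y [-26. -25.  12.  15.  21.]
scene -30 111 x [-24. -15.   9.] y [-26. -18.  -8.   1.  11.]
scene -20 71 x [-26. -20.  -3.] y [-25. -23. -13.  -4.   7.]
scene -10 63 x [-26. -20.  -7.] y [-26. -23. -15.  -4.   8.]
scene 0 108 x [-30. -22.   1.] y [-30. -24. -15.  -2.  11.]
scene 10 101 x [-33. -27.  -4.] y [-32. -28. -18.  -4.  10.]
scene 20 87 x [-33. -27.  -4.] y [-32. -28. -17.  -2.  12.]
scene 30 218 x [-32.  21.  28.] y [-63. -36. -23.  11.  66.]
scene proj tool z 0 [434.5 214.8]
scene proj tool z -0.02 [433.6 206.8]
scene proj tool z -0.05 [432.3 194.8]
top -80 2 x [-1.  0.  2.] y [14. 14. 14. 14. 15.]
top -70 6 x [-10.  -9.   2.] y [15. 16. 19. 21. 23.]
top -60 12 x [-11.  -8.   9.] y [14. 15. 18. 20. 23.]
top -50 10 x [-11.  -7.  -4.] y [-18.  14.  16.  19.  21.]
top -40 60 x [-21.  -9.   2.] y [-20. -11.   0.   9.  16.]
top -30 97 x [-22. -11.   5.] y [-20.  -8.  -0.   6.  12.]
top -20 26 x [-22. -20.  -4.] y [-21. -16.  -9.   1.   8.]
top -10 50 x [-25. -17.   1.] y [-24. -21. -10.   2.  15.]
top 0 103 x [-28. -19.   4.] y [-27. -22.  -9.  10.  20.]
top 10 45 x [-30. -24.  -3.] y [-29. -23. -10.   6.  15.]
top 20 60 x [-29.  24.  31.] y [-55. -40. -26. -11.  21.]
top 30 93 x [-29.  16.  30.] y [-56. -35. -25.   1.  47.]
top proj tool z 0 [224.8 223.8]
top proj tool z -0.02 [224.7 227.3]
top proj tool z -0.05 [224.5 232.7]
```

```bash
python3 -c "
from mv import *
import pickle
C=pickle.load(open('c0.pkl','rb'))
def proj(c,w):
    T=np.linalg.inv(c['world_from_camera']);w=T[:3,:3]@w+T[:3,3];d=w[:2]/w[2];d=d*(1+c['k1']*(d@d));return (d*[c['fx'],c['fy']]+[c['cx'],c['cy']])
p=np.array([.4445,.2386,.2254]);r=R.from_quat([-.123,.958,.034,.256])
for z in(0,-.03,-.07): print('pre.png left panel',z,[((proj(C['scene'],p+r.apply([0,y,z]))-[340,130])*[400/220,310/170]).round().tolist() for y in(-.044,.044)])
# start pose: fingertip heights seen by both cameras (tool down, TCP z .19)
s=([.153,.606,.190],[.124,.992,-.001,0]);p=np.array(s[0]);r=R.from_quat(s[1])
for n in C:
    L=r.inv().apply(cloud(C[n]).reshape(-1,3)-p)*1000
    for lo in range(-80,30,10):
        k=(abs(L[:,0])<30)&(abs(L[:,1])<75)&(L[:,2]>=lo)&(L[:,2]<lo+10)
        if k.sum(): print(n,lo,k.sum(),np.percentile(L[k][:,1],[5,95]).round(),np.percentile(L[k][:,0],[5,95]).round())
a=cv2.imread('pics/scene0.png')[40:130,490:610]; cv2.imwrite('pics/st.png',cv2.resize(np.clip(a*1.0*2.5,0,255).astype('u1'),(400,300),interpolation=2))
a=camera('scene')['image'][150:290,370:530,::-1]; b=np.clip(a*2.5,0,255).astype('u1')
cv2.imwrite('pics/st.png',np.hstack([cv2.imread('pics/st.png'),cv2.resize(b,(400,300),interpolation=2)]))
"
```

```text
pre.png left panel 0 [[129.0, 107.0], [191.0, 91.0]]
pre.png left panel -0.03 [[126.0, 84.0], [189.0, 69.0]]
pre.png left panel -0.07 [[122.0, 53.0], [186.0, 38.0]]
scene -80 50 [-58.  53.] [-15.   7.]
scene -70 35 [-58.  51.] [-14.   5.]
scene -60 32 [-54.  53.] [-17.   3.]
scene -50 39 [-55.  51.] [-18.   3.]
scene -40 26 [-54.  50.] [-16.   8.]
scene -30 5 [-53.  46.] [-10.  12.]
top -80 10 [44. 57.] [-11.  -8.]
top -70 7 [43. 49.] [-10.  -7.]
top -60 4 [43. 45.] [-7. -5.]
top -50 3 [45. 45.] [-3.  0.]
top -40 5 [44. 49.] [-10.   2.]
```

View pics/st.png

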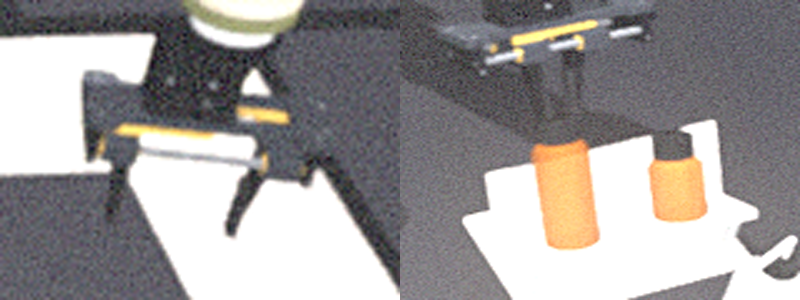

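The brightened view shows that the visible fingertips end about 28 mm short of the reported TCP. It is the same in the start pose, the pre-grasp and now, and in both cameras. The fingers therefore closed just above the cap. I'll reopen, shift sideways by −4 mm and go about 28 mm deeper.

Emit:
jog_arm(
  plan=[
    [0, 0, 0, 0, 0, -12, 1],
    [0, 0, 0, -2, -4, -12, 1],
    [0, 0, 0, -2, -4, -12, 1],
    [0, 0, 0, -2, -4, -12, 1],
    [0, 0, 0, -2, -4, -12, 1],
    [0, 0, 0, -2, -4, -12, 1],
    [0, 0, 0, -2, -4, -12, 1],
    [0, 0, 0, -2, -4, 0, 1],
    [0, 0, 0, -2, -4, 14, 1],
    [0, 0, 0, -2, -4, 27, 1],
    [0, 0, 0, -2, -4, 27, 1],
    [0, 0, 0, -2, -4, 27, 0.2],
  ],
  squeeze=50,
)

```text
time: 4.05
ee_pos: [0.4952, 0.2558, 0.1354]
eef_rot: [-0.129, 0.957, 0.033, 0.257]
ft_force: [-0.0, -0.6, -0.1]
width: 0.0837
grip_force: 0.0
```

Emit:
jog_arm(
  plan=[
    [0, 0, 0, 0, 0, 0, -0.2],
    [0, 0, 0, 0, 0, 0, -1],
    [0, 0, 0, 0, 0, 0, -1],
    [0, 0, 0, 0, 0, 0, -1],
    [0, 0, 0, 0, 0, 0, -1],
    [0, 0, 0, 0, 0, 0, -1],
    [0, 0, 0, 0, 0, 0, -1],
  ],
  squeeze=50,
)

```text
time: 4.75
ee_pos: [0.4954, 0.2559, 0.1355]
eef_rot: [-0.129, 0.957, 0.034, 0.257]
ft_force: [-1.7, -0.2, 1.5]
width: 0.0413
grip_force: 50.0
```

Emit:
jog_arm(
  plan=[
    [0, 0, 0, 0, 0, -10, -1],
    [0, 0, 0, 0, 0, -25, -1],
    [0, 0, 0, 0, 0, -45, -1],
    [0, 0, 0, 0, 0, -65, -1],
    [0, 0, 0, 0, 0, -85, -1],
    [0, 0, 0, 0, 0, -100, -1],
    [0, 0, 0, 0, 0, -110, -1],
    [0, 0, 0, 0, 0, -110, -1],
  ],
)

```text
time: 5.55
ee_pos: [0.4419, 0.2416, 0.2316]
eef_rot: [-0.129, 0.957, 0.034, 0.257]
ft_force: [0.1, 0.9, -4.1]
width: 0.0414
grip_force: 50.0
```

```bash
python3 -c "
from mv import *
rows(([440,242,265],15,25),([440,200,275],10,15),([500,100,275],0,0),([570,-20,275],-8,0),([638,-134,265],-8,0))"
```

```text
t 5.55 p [441.9 241.6 231.6] w 41.4 grip 49.99949159100652 F [ 0.1  0.9 -4.1]
[440, 242, 265] [0.002, 0.088, 0.006] [-15.3, 0.8, -29.8]
[440, 200, 275] [0.035, 0.263, 0.087] [-10.6, -39.7, -44.0]
[500, 100, 275] [0.07, 0.522, 0.262] [-37.8, -152.0, -28.2]
[570, -20, 275] [0.106, 0.518, 0.398] [-68.7, -286.2, -10.2]
[638, -134, 265] [0.106, 0.518, 0.398] [-94.3, -414.1, 16.3]
```

Emit:
jog_arm(
  plan=[
    [0, 0.05, 0, -8, 0, -15, -1],
    [0, 0.1, 0.01, -15, -5, -30, -1],
    [0.02, 0.18, 0.04, -13, -20, -38, -1],
    [0.035, 0.263, 0.087, -11, -40, -44, -1],
    [0.045, 0.33, 0.13, -18, -68, -40, -1],
    [0.055, 0.4, 0.18, -25, -98, -36, -1],
    [0.065, 0.47, 0.22, -32, -128, -31, -1],
    [0.07, 0.522, 0.262, -38, -152, -28, -1],
    [0.08, 0.52, 0.3, -45, -185, -23, -1],
    [0.09, 0.52, 0.33, -53, -220, -18, -1],
    [0.1, 0.52, 0.37, -61, -253, -14, -1],
    [0.106, 0.518, 0.398, -69, -286, -10, -1],
  ],
)

```text
time: 6.75
ee_pos: [0.5713, -0.0211, 0.2734]
eef_rot: [0.07, 0.998, -0.001, -0.001]
ft_force: [0.4, -0.5, -3.7]
width: 0.0413
grip_force: 50.0
```

```bash
python3 -c "
from mv import *
rows(([570,-20,275],-8,0),([638,-134,255],-8,0))"
```

```text
t 6.75 p [571.3 -21.1 273.4] w 41.3 grip 50.00041865743697 F [ 0.4 -0.5 -3.7]
[570, -20, 275] [-0.003, -0.001, -0.001] [1.5, 0.9, -1.6]
[638, -134, 255] [-0.003, -0.001, -0.001] [-81.9, -102.4, 18.6]
```

Emit:
jog_arm(
  plan=[
    [-0.003, 0, 0, -22, -27, 0, -1],
    [-0.003, 0, 0, -44, -55, 5, -1],
    [-0.003, 0, 0, -65, -82, 10, -1],
    [-0.003, 0, 0, -82, -102, 15, -1],
    [-0.003, 0, 0, -82, -102, 15, -1],
    [-0.003, 0, 0, -82, -102, 15, -1],
  ],
)

```text
time: 7.35
ee_pos: [0.6374, -0.1329, 0.2579]
eef_rot: [0.07, 0.998, 0.0, -0.001]
ft_force: [-0.8, 0.7, -3.7]
width: 0.0412
grip_force: 50.0
```

```bash
cat > chk.py <<'E'
from mv import *
import pickle
from scipy.optimize import least_squares
f=lambda a:(np.round(np.array(a)*1000,1)).tolist()
s=status.read_state();p=np.array(s['ee_pos']);print(f(p),s['grip_force'])
C={n:camera(n) for n in('scene','top')};pickle.dump(C,open('c1.pkl','wb'))
for n,c in C.items():
    P=cloud(c);hsv=cv2.cvtColor(c['image'],cv2.COLOR_RGB2HSV)
    m=((hsv[...,0]<14)&(hsv[...,1]>120)&(hsv[...,2]>40)&(np.hypot(P[...,0]-p[0],P[...,1]-p[1])<.07)).astype('u1')
    A=P[cv2.erode(m,np.ones((3,3)))>0]
    if len(A)>30:
        A=A[A[:,2]<np.percentile(A[:,2],95)-.01] if n=='scene' else A
        zc=A[:,2].mean()
        res=lambda q:(lambda v,d:np.linalg.norm(v-np.outer(v@d,d),axis=1)-.028)(A-[q[0],q[1],zc],np.array([q[2],q[3],1])/np.sqrt(1+q[2]**2+q[3]**2))
        r=least_squares(res,[p[0],p[1],0,0],loss='soft_l1',f_scale=.003).x
        print(n,len(A),'axis at z',f(zc),f(r[:2]),'slope',r[2:].round(3),'zlow',f(np.percentile(A[:,2],[0.5,99.5])))
    # jug collars: circle r=42 fit on upright jug wall / lid rims
    for k in((.650,-.019),(.621,-.2465)):
        q=P[(P[...,2]>.108)&(P[...,2]<.126)&(np.hypot(P[...,0]-k[0]+.002,P[...,1]-k[1])<.043)]
        if len(q)>20:
            (x,y),rr=cv2.minEnclosingCircle(q[:,:2].astype('f4')*1000); print(n,'jug',len(q),round(x,1),round(y,1),round(rr,1),'mean',f(q.mean(0)))
x=cv2.resize(C['scene']['image'][200:370,160:380,::-1],(400,310),interpolation=2);y=cv2.resize(C['top']['image'][100:270,290:510,::-1],(400,310),interpolation=2)
import sys;cv2.imwrite(sys.argv[1],np.clip(np.hstack([x,y])*1.5,0,255).astype('u1'))
E
python3 chk.py pics/ab.png
```

```text
[637.4, -132.9, 257.9] 49.9991655908525
scene 83 axis at z 252.3 [640.7, -133.6] slope [-0.003 -0.002] zlow [210.4, 274.4]
scene jug 664 654.8 -20.4 37.6 mean [658.0, -21.1, 116.7]
scene jug 647 623.0 -250.4 38.7 mean [627.7, -248.7, 117.2]
top jug 614 652.0 -19.6 38.7 mean [649.2, -18.9, 118.0]
top jug 390 617.7 -248.9 36.3 mean [609.5, -252.3, 117.8]
```

View pics/ab.png

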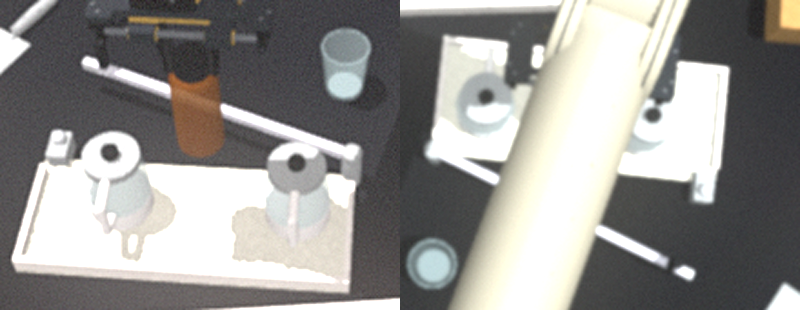

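The bottle hangs upright between the jugs; in the left (scene) panel its lower rim is at (205,155). Its measured axis is within 2 mm of the jug midpoint in the same view. Next is a fast descent, then slow.

Emit:
jog_arm(
  plan=[
    [0, 0, 0, -1, -1, 25, -1],
    [0, 0, 0, -1, -1, 55, -1],
    [0, 0, 0, -1, -1, 85, -1],
    [0, 0, 0, -1, -1, 110, -1],
    [0, 0, 0, -1, -1, 128, -1],
    [0, 0, 0, -1, -1, 136, -1],
    [0, 0, 0, -1, -1, 140, -1],
    [0, 0, 0, -1, -1, 142, -1],
    [0, 0, 0, -1, -1, 142, -1],
  ],
)

```text
time: 8.35
ee_pos: [0.6388, -0.133, 0.1181]
eef_rot: [0.07, 0.998, 0.001, 0.0]
ft_force: [0.1, -0.7, -4.3]
width: 0.0415
grip_force: 50.0
```

Run:
```python
from mv import *
rows(); p=np.array(status.read_state()['ee_pos']); c=camera('scene'); P=cloud(c); hsv=cv2.cvtColor(c['image'],cv2.COLOR_RGB2HSV)
m=((hsv[...,0]<16)&(hsv[...,1]>90)); v,u=np.nonzero(m&(np.arange(640)[None]>230)&(np.arange(640)[None]<310)&(np.arange(480)[:,None]>230)&(np.arange(480)[:,None]<350))
vb=np.percentile(v,99.5); ub=np.median(u[v>vb-4]); o,d=ray(c,[ub,vb]); t=(p[0]+.028+.002-o[0])/d[0,0]; print(ub,vb,o+t*d[0])
```

```text
t 8.35 p [ 638.8 -133.   118.1] w 41.5 grip 49.99947267584503 F [ 0.1 -0.7 -4.3]
275.0 321.0 [ 0.66880934 -0.13358211  0.02929182]
```

Emit:
jog_arm(
  plan=[
    [0, 0, 0, 0, -1, 4, -1],
    [0, 0, 0, 0, -1, 7, -1],
    [0, 0, 0, 0, -1, 9, -1],
    [0, 0, 0, 0, -1, 10, -1],
    [0, 0, 0, 0, -1, 10, -1],
  ],
)

```text
time: 8.9
ee_pos: [0.6381, -0.134, 0.1071]
eef_rot: [0.07, 0.998, 0.001, -0.001]
ft_force: [0.3, -0.1, -4.0]
width: 0.041
grip_force: 50.0
```

Emit:
jog_arm(
  plan=[
    [0, 0, 0, 0, 0, 1, -1],
    [0, 0, 0, 0, 0, 2, -1],
    [0, 0, 0, 0, 0, 2, -1],
  ],
)

```text
time: 9.2
ee_pos: [0.6388, -0.1341, 0.1061]
eef_rot: [0.07, 0.998, 0.001, 0.0]
ft_force: [-0.4, 0.7, 3.5]
width: 0.0412
grip_force: 50.0
```

Emit:
jog_arm(
  plan=[
    [0, 0, 0, 0, 0, 1, -1],
    [0, 0, 0, 0, 0, 1, -1],
  ],
)

```text
time: 9.4
ee_pos: [0.6392, -0.1342, 0.1061]
eef_rot: [0.07, 0.998, 0.001, 0.001]
ft_force: [-2.0, 1.4, 9.6]
width: 0.0415
grip_force: 50.0
```

The force changed sign, so the bottle is on the floor. I'll ease off and release.

Emit:
jog_arm(
  plan=[
    [0, 0, 0, 0, 0, -1, -1],
    [0, 0, 0, 0, 0, -1, 0.1],
    [0, 0, 0, 0, 0, -1, 0.4],
    [0, 0, 0, 0, 0, -1, 0.6],
    [0, 0, 0, 0, 0, -1, 0.6],
    [0, 0, 0, 0, 0, -1, 0.6],
    [0, 0, 0, 0, 0, -15, 0.6],
    [0, 0, 0, 0, 0, -35, 0.6],
    [0, 0, 0, 0, 0, -60, 0.6],
    [0, 0, 0, 0, 0, -90, 0.6],
    [0, 0, 0, 0, 0, -120, 0.6],
    [0, 0, 0, 0, 0, -120, 0.6],
  ],
  squeeze=3,
)

```text
time: 10.6
ee_pos: [0.64, -0.1354, 0.2298]
eef_rot: [0.07, 0.998, 0.001, 0.003]
ft_force: [0.6, 0.2, -0.1]
width: 0.0695
grip_force: 0.0
```

```bash
python3 chk.py pics/rel.png
python3 - <<'E'
from mv import *
import numpy as np
# keeper geometry (mean of views, mm)
h=np.array([586,40.]);
for k in(np.array([420.5,-276.]),): print('knob r',np.linalg.norm(k-h),'angle from tray -y',np.degrees(np.arctan2(-(k-h)[0],-(k-h)[1])))
E
```

```text
[640.0, -135.4, 229.8] 0.0
scene jug 663 654.4 -20.9 37.1 mean [658.0, -21.0, 116.9]
scene jug 656 623.2 -248.0 39.0 mean [627.9, -248.5, 117.3]
top jug 614 652.1 -19.1 38.4 mean [649.3, -18.7, 118.1]
top jug 365 616.0 -249.4 36.6 mean [607.3, -252.1, 118.0]
knob r 356.71592339002757 angle from tray -y 27.642587686836514
```

View pics/rel.png

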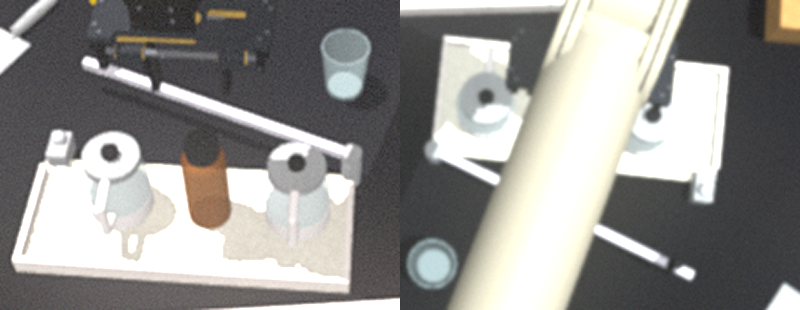

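The view shows the bottle standing upright between the jugs, with its cap at (205,148) and base at (210,215) in the left panel, and both jugs unmoved. Next is the keeper.

Run:
```python
from mv import *
import pickle
C=pickle.load(open('c1.pkl','rb'))
c=C['scene'];P=cloud(c);hsv=cv2.cvtColor(c['image'],cv2.COLOR_RGB2HSV)
m=(hsv[...,0]<18)&(hsv[...,1]>90)&(np.hypot(P[...,0]-.64,P[...,1]+.134)<.05);A=P[m];print('bottle scene',m.sum(),A.mean(0).round(4),A[:,2].min(),A[:,2].max())
for n in C:
    P=cloud(C[n]);q=P[(P[...,2]>.045)&(P[...,2]<.085)&(P[...,0]>.55)&(P[...,0]<.64)&(P[...,1]>.02)&(P[...,1]<.09)]
    print(n,'hinge',q.mean(0).round(4),q.min(0).round(3),q.max(0).round(3))
H=np.array([592,54.]);T=[([500,-200,200],-20,0)]
for ph,g,z in((27.5,45,150),(27.5,45,44),(27.5,19,44),(21,19,44),(14,19,44),(10.5,19,44),(7.6,19,44),(6,19,44),(7.6,60,44),(7.6,60,150)):
    a=np.radians(ph);X=H-375*np.array([np.sin(a),np.cos(a)])-g*np.array([np.cos(a),-np.sin(a)]);T.append(([round(X[0]),round(X[1]),z],-20,0))
rows(*T)
```

```text
bottle scene 764 [ 0.6633 -0.1328  0.0886] 0.012814126829603145 0.3788041567825824
scene hinge [0.593  0.0445 0.0556] [0.572 0.02  0.045] [0.612 0.065 0.063]
top hinge [0.5845 0.0465 0.0585] [0.565 0.02  0.047] [0.64  0.069 0.067]
t 10.7 p [ 638.6 -134.5  225.6] w 69.5 grip 0.0 F [ 0.   0.3 -0.6]
[500, -200, 200] [0.002, 0.001, 0.209] [128.2, -84.2, 25.3]
[379, -258, 150] [0.002, 0.001, 0.209] [239.9, -158.6, 75.0]
[379, -258, 44] [0.002, 0.001, 0.209] [240.0, -158.8, 181.0]
[402, -270, 44] [0.002, 0.001, 0.209] [215.6, -167.5, 181.0]
[440, -289, 44] [0.002, 0.001, 0.209] [175.3, -181.0, 181.0]
[483, -305, 44] [0.002, 0.001, 0.209] [130.5, -190.9, 181.1]
[505, -311, 44] [0.002, 0.001, 0.209] [107.9, -193.8, 181.1]
[524, -315, 44] [0.002, 0.001, 0.209] [88.5, -195.1, 181.1]
[534, -317, 44] [0.002, 0.001, 0.209] [78.3, -195.7, 181.1]
[483, -310, 44] [0.002, 0.001, 0.209] [129.8, -195.8, 181.0]
[483, -310, 150] [0.002, 0.001, 0.209] [129.7, -195.6, 75.0]
```

Emit:
jog_arm(
  plan=[
    [0, 0, 0.05, 30, -20, 0, 0.6],
    [0, 0, 0.12, 78, -50, 5, 0.6],
    [0, 0, 0.209, 128, -84, 25, -1],
    [0, 0, 0.209, 170, -112, 45, -1],
    [0, 0, 0.209, 210, -138, 65, -1],
    [0, 0, 0.209, 240, -159, 75, -1],
    [0, 0, 0.209, 240, -159, 75, -1],
    [0, 0, 0.209, 240, -159, 110, -1],
    [0, 0, 0.209, 240, -159, 145, -1],
    [0, 0, 0.209, 240, -159, 175, -1],
    [0, 0, 0.209, 240, -159, 181, -1],
    [0, 0, 0.209, 240, -159, 181, -1],
  ],
  squeeze=20,
)

```text
time: 11.9
ee_pos: [0.3771, -0.2581, 0.0428]
eef_rot: [0.174, 0.985, 0.0, -0.002]
ft_force: [-0.2, 0.2, 0.6]
width: 0.0023
grip_force: 0.0
```

Run:
```python
from mv import *
H=np.array([592,54.]);T=[]
for ph,g in((27.5,19),(24,19),(21,19),(17.5,19),(14,19),(12,19),(10,19),(7.6,19),(6,19)):
    a=np.radians(ph);X=H-375*np.array([np.sin(a),np.cos(a)])-g*np.array([np.cos(a),-np.sin(a)]);T.append(([round(X[0]),round(X[1]),44],-20,0))
rows(*T)
a=camera('scene');b=camera('top')
x=cv2.resize(a['image'][170:340,150:370,::-1],(400,310),interpolation=2);y=cv2.resize(b['image'][130:300,300:520,::-1],(400,310),interpolation=2)
cv2.imwrite('pics/kp.png',np.clip(np.hstack([x,y])*1.7,0,255).astype('u1'))
```

```text
t 11.9 p [ 377.1 -258.1   42.8] w 2.3 grip 0.0 F [-0.2  0.2  0.6]
[402, -270, 44] [-0.0, -0.004, -0.001] [-27.5, -2.6, -1.3]
[422, -281, 44] [-0.0, -0.004, -0.001] [-50.0, -6.1, -1.4]
[440, -289, 44] [-0.0, -0.004, -0.001] [-69.7, -7.5, -1.5]
[461, -298, 44] [-0.0, -0.004, -0.001] [-92.5, -8.7, -1.6]
[483, -305, 44] [-0.0, -0.004, -0.001] [-115.6, -7.8, -1.7]
[495, -309, 44] [-0.0, -0.004, -0.001] [-128.2, -7.4, -1.7]
[508, -312, 44] [-0.0, -0.004, -0.001] [-141.5, -5.8, -1.8]
[524, -315, 44] [-0.0, -0.004, -0.001] [-157.5, -3.1, -1.9]
[534, -317, 44] [-0.0, -0.004, -0.001] [-167.6, -1.6, -1.9]
```

View pics/kp.png

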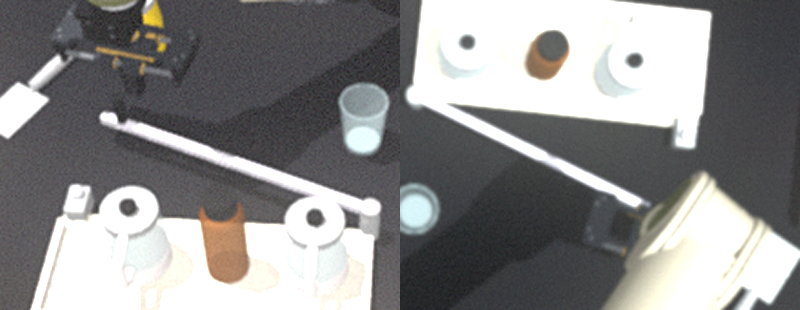

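The view shows the closed fingers directly behind the knob on its robot side, with the tip at (130,85) and the knob at (122,105) in the left panel. The bottle is centred between the jugs. I'll push along the arc.

Emit:
jog_arm(
  plan=[
    [0, 0, 0, -14, -1, 0, -1],
    [0, 0, 0, -28, -3, 0, -1],
    [0, 0, 0, -39, -5, 0, -1],
    [0, 0, 0, -50, -6, 0, -1],
    [0, 0, 0, -60, -7, 0, -1],
    [0, 0, 0, -70, -8, 0, -1],
    [0, 0, 0, -81, -8, 0, -1],
    [0, 0, 0, -92, -9, 0, -1],
    [0, 0, 0, -104, -8, 0, -1],
    [0, 0, 0, -116, -8, 0, -1],
    [0, 0, 0, -128, -7, 0, -1],
    [0, 0, 0, -128, -7, 0, -1],
  ],
)

```text
time: 13.2
ee_pos: [0.4978, -0.3085, 0.0429]
eef_rot: [0.173, 0.985, 0.001, -0.0]
ft_force: [0.2, 0.1, -0.2]
width: 0.0001
grip_force: 0.0
```

Emit:
jog_arm(
  plan=[
    [0, 0, 0, -7, 0, 0, -1],
    [0, 0, 0, -14, 2, 0, -1],
    [0, 0, 0, -20, 3, 0, -1],
    [0, 0, 0, -25, 4, 0, -1],
    [0, 0, 0, -25, 4, 0, -1],
  ],
)

```text
time: 13.7
ee_pos: [0.5222, -0.3131, 0.0432]
eef_rot: [0.173, 0.985, 0.001, 0.0]
ft_force: [-0.1, -0.1, 0.8]
width: 0.0004
grip_force: 0.0
```

```bash
cat > bar.py <<'E'
from mv import *
import pickle
rows()
for n in('top','scene'):
    c=camera(n);P=cloud(c);v=cv2.cvtColor(c['image'],cv2.COLOR_RGB2HSV)[...,2]
    m=(P[...,2]>.05)&(P[...,2]<.064)&(P[...,0]>.40)&(P[...,0]<.600)&(P[...,1]<.005)&(P[...,1]>-.31)&(v>90)
    # drop jug parts
    for k in((.65,-.019),(.621,-.2465)): m&=np.hypot(P[...,0]-k[0],P[...,1]-k[1])>.05
    b=P[m];l=cv2.fitLine(b[:,:2].astype('f4'),cv2.DIST_HUBER,0,.01,.01).ravel();l=l*np.sign(l[1])
    print(n,len(b),'bar',l.round(4),'deg',np.degrees(np.arctan2(l[0],l[1])).round(2))
    q=P[(P[...,2]>.03)&(P[...,2]<.045)&(P[...,0]>.48)&(P[...,0]<.6)&(P[...,1]<-.29)&(P[...,1]>-.37)]
    print('catch',len(q),q.mean(0).round(4))
    g=(P[...,2]>.008)&(P[...,2]<.016)&(P[...,0]>.48)&(P[...,0]<.8)&(P[...,1]<.08)&(P[...,1]>-.36)&(v>90)
    g=cv2.morphologyEx(g.astype('u1'),cv2.MORPH_OPEN,np.ones((3,3)));Q=P[g>0]
    r=cv2.minAreaRect(Q[:,:2].astype('f4')*1000);print('tray floor rect',np.round(r[0],1),np.round(r[1],1),round(r[2],2))
    cv2.imwrite(f'pics/{n}_b.png',c['image'][...,::-1])
E
python3 bar.py
```

```text
t 13.7 p [ 522.2 -313.1   43.2] w 0.4 grip 0.0 F [-0.1 -0.1  0.8]
top 494 bar [ 0.1333  0.9911  0.5639 -0.1302] deg 7.66
catch 0 [nan nan nan]
tray floor rect [ 650.5 -156.3] [398.6 152.6] 82.43
scene 357 bar [ 0.1379  0.9904  0.5678 -0.1574] deg 7.93
catch 73 [ 0.5454 -0.3392  0.0346]
tray floor rect [ 647.2 -161.6] [406.9 154.2] 81.47bar.py:12: RuntimeWarning: Mean of empty slice.
  print('catch',len(q),q.mean(0).round(4))
  ret = um.true_divide(
```

Emit:
jog_arm(
  plan=[
    [0, 0, 0, -2, 0, 0, -1],
    [0, 0, 0, -4, 0, 0, -1],
    [0, 0, 0, -4, 0, 0, -1],
  ],
)

```text
time: 14.1
ee_pos: [0.5233, -0.3139, 0.0428]
eef_rot: [0.174, 0.985, 0.002, -0.002]
ft_force: [-7.7, 3.9, 4.9]
width: 0.0005
grip_force: 4.2
```

Emit:
jog_arm(
  plan=[
    [0, 0, 0, -2, 0, 0, -1],
    [0, 0, 0, -4, 0, 0, -1],
    [0, 0, 0, -4, 0, 0, -1],
  ],
)

```text
time: 14.4
ee_pos: [0.5237, -0.3139, 0.0424]
eef_rot: [0.174, 0.985, 0.003, -0.005]
ft_force: [-23.0, 12.4, 16.9]
width: 0.0006
grip_force: 12.8
```

The bar is at a hard stop: 8 mm more command gave 23 N and hardly any motion. I'll back off and retreat up.

Emit:
jog_arm(
  plan=[
    [0, 0, 0, 8, 0, 0, -1],
    [0, 0, 0, 30, 0, 0, -1],
    [0, 0, 0, 60, 0, 0, -1],
    [0, 0, 0, 70, 0, -20, -1],
    [0, 0, 0, 80, 0, -60, -1],
    [0, 0, 0, 100, 0, -100, -1],
    [0, 0, 0, 140, 0, -130, -1],
    [0, 0, 0, 140, 0, -130, -1],
    [0, 0, 0, 140, 0, -130, -1],
  ],
)

```text
time: 15.3
ee_pos: [0.3966, -0.2684, 0.1745]
eef_rot: [0.174, 0.985, 0.005, 0.003]
ft_force: [0.7, 0.6, -0.6]
width: 0.0006
grip_force: 0.0
```

```bash
python3 bar.py 2>/dev/null; python3 -c "
from h import *
a=cv2.imread('pics/scene_b.png');b=cv2.imread('pics/top_b.png')
x=cv2.resize(a[190:390,130:530],(400,200));x=cv2.copyMakeBorder(x,0,110,0,0,0);y=cv2.resize(b[110:265,290:490],(400,310),interpolation=2)
cv2.imwrite('pics/fin.png',np.hstack([x,y]))"
```

```text
t 15.3 p [ 396.6 -268.4  174.5] w 0.6 grip 0.0 F [ 0.7  0.6 -0.6]
top 580 bar [ 0.1343  0.9909  0.561  -0.1512] deg 7.72
catch 82 [ 0.5233 -0.3345  0.036 ]
tray floor rect [ 650.6 -157.7] [401.1 153.5] 82.17
scene 354 bar [ 0.1311  0.9914  0.5711 -0.1322] deg 7.53
catch 78 [ 0.5466 -0.3385  0.0345]
tray floor rect [ 653.  -162.4] [406.7 171.6] 82.63
```

View pics/fin.png

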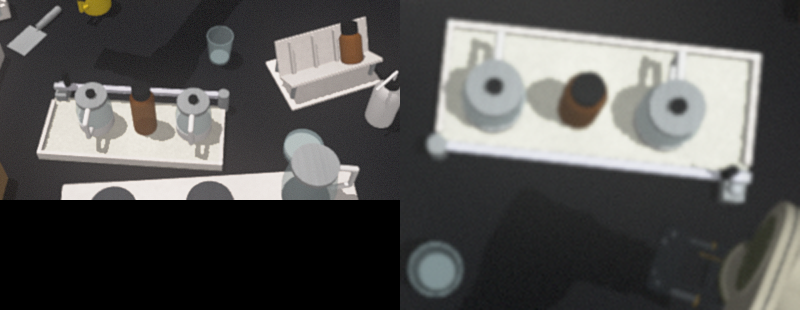

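The view shows the bar flush along the tray front with its end in the catch at (735,180), the bottle centred between the unmoved jugs, and the short bottle, beaker and other things where they were.

```bash
python3 -c "
from bench import order
print(order.close_job())"
```

```text
the job is handed in; nothing more can be done
None
```

I set the tall bottle upright midway between the jugs and pushed the keeper bar shut to its hard stop. I handed the job in at about 15 s on the robot's clock, with the jugs and bystanders still in place in the last pictures; the hand-in returned no verdict.

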